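# Select the shaker's gear through the gate and start it

## Task

Put the sieve shaker into the gear whose slot is marked by the round disc badge: push its lever along the gate and fully home into that slot, and only then press the start button fully down and let it come back up. Push gently with closed fingers or the outside of the fingers, never grip the lever, and leave everything else on the machine and the bench where it is.

Things in the scene. Friction and masses are not known exactly. Their poses are not given: they have to be found in the camera images.
- shaker: Fixed bench sieve shaker, white case 240 mm deep (x), 540 mm wide (y), deck 80 mm high. Origin: centre of its underside; x points away from its front (faces the robot within 20 degrees), y left, z up. On the deck: a sieve tower (160 mm dia, top 165 mm above the bench) at y = -180 mm, the gate plate centred at x 0, y +60 mm, the start button at x -20, y +200 mm.
- gate_centre (a point): Centre of the top of the gate plate (148 x 152 mm, 86 mm above the bench). Double-H gate: a cross slot along the shaker's y, 20 mm wide, and three slots along x (left, middle, right; 31 mm apart, 15 to 18 mm wide) across it. The lever changes slots only in the cross slot (lever_fore_aft within 0.05 of 0). It starts anywhere along the middle slot.
- knob (a point): Centre of the lever's black ball knob, 32 mm dia, on a steel stem of 10 mm dia. The lever tilts about a pivot 10 mm above the bench under the gate centre. From the pivot, in the shaker's axes, the knob is at 150 mm x (cos s sin f, sin s, cos s cos f), f = lever_fore_aft, s = lever_side: up to 47 mm fore and aft, 58 mm to each side.
- stem_in_gate (a point): Point on the lever's axis, 73 mm from the pivot, at about the height of the gate plate.
- lever_fore_aft (a joint): Tilt of the lever along the shaker's x, rad: 0 upright (in the cross slot), + away from the shaker's front; hard stops at -0.32 (home in a front slot) and +0.32 (home in a rear slot). Friction holds it where it is left; it takes about 2 N at the knob to move.
- lever_side (a joint): Tilt of the lever along the shaker's y, rad: 0 middle slot, + to the left; hard stops at -0.40 (right slots) and +0.40 (left slots). Same friction, no spring.
- badge_disc: Round disc, black plastic, 28 mm dia, 3 mm high: the badge of the wanted gear. Fixed on the gate plate just outside one of its four corner slots; which corner differs from run to run. Origin: centre of its underside, 54 mm from the gate centre along the shaker's x and 52 mm along its y.
- badge_bar: Straight bar badge, black, 30 x 10 mm, 3 mm high. Fixed on the gate plate just outside one of its four corner slots; which corner differs from run to run. Origin: centre of its underside, 54 mm from the gate centre along the shaker's x and 52 mm along its y.
- badge_triangle: Triangle badge, black, about 30 mm a side, 3 mm high. Fixed on the gate plate just outside one of its four corner slots; which corner differs from run to run. Origin: centre of its underside, 54 mm from the gate centre along the shaker's x and 52 mm along its y.
- badge_cross: Cross badge, black, 30 x 30 mm, arms 8 mm wide, 3 mm high. Fixed on the gate plate just outside one of its four corner slots; which corner differs from run to run. Origin: centre of its underside, 54 mm from the gate centre along the shaker's x and 52 mm along its y.
- start_top (a point): Centre of the top face of the start button's black cap (30 mm dia, in a grey collar of 46 mm dia) on the shaker's deck, left of the gate; pressed straight down, top 102 mm above the bench when up.
- start (a joint): Travel of the start button, m: 0 up, 0.006 fully down (spring, about 5 N when fully down).
- vial: Bystander: capped specimen vial, 24 mm dia, 45 mm tall, standing on the shaker's deck at its far left; origin at the centre of its underside.
- forceps: Bystander: white plastic forceps, 120 mm long, 6 mm thick, lying across the front of the shaker's deck; origin at the centre of its underside.
- jar: Bystander: lidded glass jar, 80 mm dia, 100 mm tall, on the bench to the right; origin at the centre of its underside.
- cup: Bystander: white plastic cup, 70 mm dia, 75 mm tall, on the bench to the left; origin at the centre of its underside.
- dish: Bystander: shallow glass dish, 90 mm dia, 16 mm tall, on the bench to the left; origin at the centre of its underside.
- brush: Bystander: brush, 160 mm long, on the bench to the left; origin at the centre of its underside.
- spare_sieve: Bystander: empty steel sieve ring, 140 mm dia, 36 mm tall, on the bench to the right; origin at the centre of its underside.

How it is judged:
On the way, in this order (a step that is already met when the one before it is completed fails the run):
1. the lever is fully home in the slot by the disc badge (horizontal distance between stem_in_gate and badge_disc below 0.048 m and (value of joint lever_fore_aft above 0.285 rad or value of joint lever_fore_aft below -0.285 rad)), for 0.2 s.
2. then the start button is pressed fully down (value of joint start above 0.0048 m), for 0.05 s.
3. the start button is let up again (value of joint start below 0.0012 m), for 0.1 s.
At the end, for the whole second after the job is handed in: The lever rests fully home in the slot by the disc badge (fore-and-aft tilt beyond 0.285 of its 0.32 rad, stem within 48 mm of the badge's centre, which only that slot gives), and the start button, pressed at least 4.8 of its 6 mm after the lever was home, is up again (all of step 1 and value of joint start below 0.0012 m and velocity of joint lever_fore_aft between -0.02 and 0.02 rad/s); the robot touches nothing.
It fails at once if the start button is pressed while the lever is not home in the disc slot (value of joint start above 0.003 m and not (horizontal distance between stem_in_gate and badge_disc below 0.048 m and (value of joint lever_fore_aft above 0.285 rad or value of joint lever_fore_aft below -0.285 rad))).
It fails at once if the lever is gripped or forced (more than 35 N between fingers and lever) (contact force between the fingers and lever_side above 35 N).
It fails at once if a bystander is lifted, carried or shoved (moved more than 20 mm) (distance of any of vial, forceps, jar, cup, dish, brush, spare_sieve from where it was at the start of the episode above 0.02 m).
It also fails if it takes over 54 s, if anything falls off the work surface, if the arm or the gripper's body presses on something with over 40 N, if the wrist force passes 120 N, or if a joint passes its speed limit or range.

## Robot

A 6-joint arm with a two-finger parallel gripper is mounted at the origin on the work surface. World frame = base frame: x ahead of the robot, y to its left, z up, the work surface at z = 0. Lengths are in m, angles in rad, forces in N, time in s.
With the tool pointing down it reaches from about 0.375 to 0.925 m from the base axis. Payload 5.7 kg.
Tool frame: the origin (TCP) lies between the finger pads; the fingertips stand 22 mm ahead of it and the grasp point (between the pads) lies 3 mm ahead of it; z points along the fingers, y is the line along which they close (so a half turn about z gives the same grasp; the last joint's range is limited). The gripper opens to 85 mm and grips with 20 to 120 N. Pads are 22 mm wide; open, the fingers measure 114 mm over their backs; the gripper's body (76 mm by 85 mm) begins 54 mm behind the grasp point. The pads swing forward as they close: fully open they stand 13 mm farther back than shut.
Start: joints at [1.213, 0.359, 1.51, -0, 1.272, -0.115], TCP at [0.144, 0.582, 0.253] pointing down, gripper open.
Joint ranges: [-2.97, 2.97], [-1.01, 2.36], [0.21, 2.38], [-0.96, 4.11], [0.2, 2.71], [-2.98, 2.98]. Speed limits (rad/s): [2.39, 2.39, 3.14, 3.14, 3.14, 3.14].

## Interface

Orientations are given as a rotation vector (axis times angle).
In Python, from workcell import observe, snapshot, job_done gives the robot as it stands.
- The arm moves only by the shell command python3 -m handwheel 'ROWS'. ROWS is JSON, a list of rows, each an object with "slide": the shift along the tool's x, y, z in cm, a list of three; "twist": the turn about the tool's z in degrees; "fingers": the opening in per cent of the stroke, from 0 (shut) to 100 (fully open). A call has 1 to 10 rows; each row is the pose to reach, as a shift and turn from the pose commanded when the call began, along the tool's axes at that moment; what a row does not reach only later rows make up. A row lasts 1/10 s, in which the tool goes at most 50 mm and 8.59 degrees, less where a joint would pass 70% of its speed; a pose out of reach is approached as far as the arm can. A call with a gripper value outside its range is refused whole. The fingers move at their own pace and stop on an object; the grip force is fixed at half the most. Time passes only in rows, so rows that repeat a pose let the fingers close. It gives the time, the measured TCP pose, the force, the opening and the grip force at its end, in the units of the state.
- observe(): the state, without advancing time (a new reading comes with each control period).
- snapshot(name): name is "side" or "top"; returns a dict with "img" (480x640x3 uint8, red, green, blue), "fx", "fy", "cx", "cy" (pixels), "xyz" and "attitude" of the camera in the world. Camera axes: x right, y down, z forward; pixel columns grow to the right and rows downward; lengths in m; the calibration is good to about 2 mm. A picture is of the moment at which its call begins. There is no depth.
- job_done(): hands the job in; it is judged then, once.
The state is a dict: "time": time; "qpos": joint angles; "qd": joint speeds; "effort": joint torques, N m; "position": TCP position; "eef_rot": TCP orientation; "wrist_force": force on the tool from outside, world axes, zero at the start; "moment": the same for the moment, N m; "finger_gap": finger opening in m; "finger_force": force on a finger pad.
Only numpy, scipy, OpenCV 4.12 (cv2) and the standard library are available. Lean on these libraries where they do the work, as an engineer would, in place of code of your own. Each camera call takes 0.05 s, during which the arm holds its last target. There are 200 camera calls.

## Working session

There is one attempt and no reset: what is moved stays moved. The work goes in short steps, Python scripts to look and compute and a shell command to move; the robot and the scene stay as the last step left them, time stands still between calls to the robot, and variables do not carry over. Pictures are saved under pics/ and viewed, at most 10 in all, crops included, and the job is handed in when it is done.

```bash
mkdir -p pics; cat > h.py <<'E'
import numpy as np, cv2, json
from workcell import observe, snapshot, job_done
from scipy.spatial.transform import Rotation as R
def rot(a):
    a=np.array(a,float)
    return a if a.shape==(3,3) else (R.from_rotvec(a) if a.size==3 else R.from_quat(a)).as_matrix()
def ray(s,u,v,z):
    d=rot(s["attitude"])@np.array([(u-s["cx"])/s["fx"],(v-s["cy"])/s["fy"],1]); p=np.array(s["xyz"])
    return p+d*(z-p[2])/d[2]
def proj(s,P):
    c=rot(s["attitude"]).T@(np.array(P)-np.array(s["xyz"])); return s["fx"]*c[0]/c[2]+s["cx"], s["fy"]*c[1]/c[2]+s["cy"]
def save(s,n): cv2.imwrite("pics/"+n,s["img"][:,:,::-1])
E
python3 - <<'E'
from h import *
for n in("top","side"):
    s=snapshot(n); save(s,n+"0.png"); print(n,s["xyz"],s["attitude"],s["fx"],s["cx"],s["cy"])
o=observe(); print(o)
E
```

```text
top [0.26025464 0.03459662 1.69028278] [-2.13587722  2.1382498  -0.20566794] 611.8607292494668 321.6985179497762 230.38179415352693
side [-0.01254917 -1.02951727  0.84197541] [-2.06960508  0.46207166 -0.27651992] 467.93566768133866 325.6185314252888 242.2803243120951
{'time': 0.1, 'qpos': array([ 1.21290070e+00,  3.59443563e-01,  1.51132566e+00,  2.36058871e-05,
        1.27250239e+00, -1.15084139e-01]), 'qd': array([ 0.00129093, -0.00347968, -0.00309156,  0.0003662 ,  0.0006897 ,
        0.00018844]), 'effort': array([-9.69664507e-04, -5.28651774e+01, -2.79347581e+01, -3.19094252e-04,
        4.88850579e-03,  5.06567204e-06]), 'position': array([0.14404708, 0.58185923, 0.25253075]), 'eef_rot': array([-3.80431557e-01, -3.11805396e+00,  2.55526384e-03]), 'wrist_force': array([-0.42779447, -0.31241739,  0.16535155]), 'moment': array([ 0.06543104, -0.01265894,  0.03928635]), 'finger_force': 0.0, 'finger_gap': 0.08505373978024815}
```

View pics/top0.png

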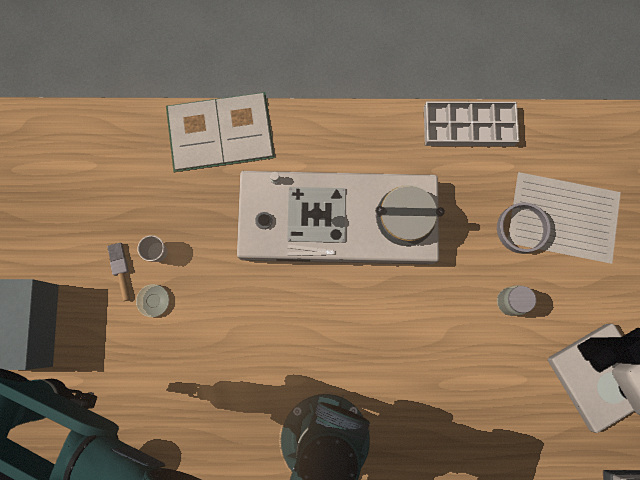

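View pics/side0.png

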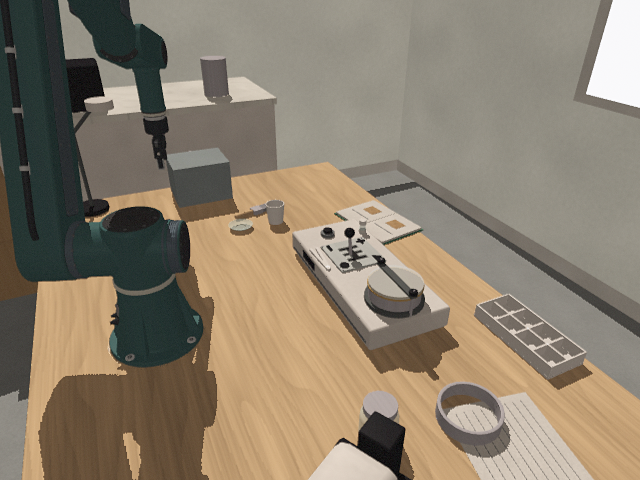

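The top view shows the shaker with cross at about (298,195), triangle (336,194), bar (297,234), and what looks like the disc at (336,235), which is the front-right corner. I'll zoom in to confirm it and find the knob.

```bash
python3 - <<'E'
from h import *
s=snapshot("top");a=s["img"][165:268,230:350,::-1]
b=snapshot("side");c=b["img"][215:285,290:400,::-1]
x=cv2.resize(a,(400,343),interpolation=3);y=cv2.resize(c,(400,255),interpolation=3)
x=cv2.resize(a,(480,412),interpolation=3)
im=np.zeros((412,800,3),np.uint8);im[:,:480]=x;im[:204,480:]=cv2.resize(c,(320,204),interpolation=3)
cv2.imwrite("pics/c1.png",im)
# deck outline by threshold of white
g=s["img"].astype(int);m=((g.min(2)>150)&(g.max(2)-g.min(2)<30)).astype(np.uint8)
m[:160]=0;m[275:]=0;m[:,:225]=0;m[:,455:]=0
cs,_=cv2.findContours(m,0,2);k=max(cs,key=cv2.contourArea);r=cv2.minAreaRect(cv2.convexHull(k));bx=cv2.boxPoints(r)
P=[ray(s,*q,0.08)[:2].round(4) for q in bx];print(P)
g2=s["img"].max(2);m=(g2<70).astype(np.uint8);n,l,st,ce=cv2.connectedComponentsWithStats(m)
for i in range(1,n):
    if 230<ce[i][0]<350 and 165<ce[i][1]<268: print(st[i],ce[i].round(1),ray(s,*ce[i],.089).round(4))
E
```

```text
[array([0.4796, 0.2326]), array([0.7103, 0.233 ]), array([ 0.7001, -0.309 ]), array([ 0.4686, -0.2962])]
[292 189  12  10  49] [297.7 193.7] [0.6442 0.072  0.089 ]
[331 190  11   8  51] [336.3 194.6] [ 0.6419 -0.0317  0.089 ]
[302 203  30  23 474] [316. 214.] [0.5885 0.0229 0.089 ]
[258 214  14  12 124] [264.3 219.6] [0.5733 0.1605 0.089 ]
[338 216   1   1   1] [338. 216.] [ 0.5832 -0.0359  0.089 ]
[268 227   1   1   1] [268. 227.] [0.5533 0.1504 0.089 ]
[265 228   1   1   1] [265. 228.] [0.5506 0.1583 0.089 ]
[331 229  11  11  85] [335.6 234.1] [ 0.5343 -0.0293  0.089 ]
[291 232  12   4  40] [296.3 233.2] [0.5365 0.0751 0.089 ]
[290 240   1   1   1] [290. 240.] [0.5183 0.0918 0.089 ]
[276 259  37   3  89] [294.7 259.9] [0.4653 0.0791 0.089 ]
[250 260  12   1  12] [255.5 260. ] [0.465  0.1821 0.089 ]
[324 261   1   1   1] [324. 261.] [0.4623 0.0019 0.089 ]
[328 262   2   1   2] [328.5 262. ] [ 0.4596 -0.01    0.089 ]
[339 262  12   1  12] [344.5 262. ] [ 0.4596 -0.0521  0.089 ]
```

View pics/c1.png

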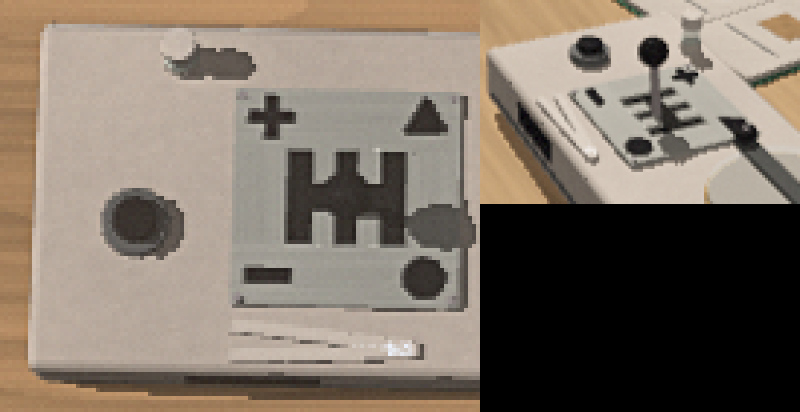

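The disc is confirmed at the front-right corner, and the knob stands near the cross slot. Next I'll measure the knob from both views.

```bash
cat >> h.py <<'E'
G=np.array([.5892,.0215]);YAW=-.024
X=np.array([np.cos(YAW),np.sin(YAW)]);Y=np.array([-X[1],X[0]])
def sh(p): d=np.array(p)[:2]-G; return np.array([d@X,d@Y])
def wo(x,y): return G+x*X+y*Y
def dark(s,c,w,t=45):
    u,v=int(c[0]),int(c[1]);m=(s["img"][v-w:v+w,u-w:u+w].max(2)<t).astype(np.uint8)
    cs,_=cv2.findContours(m,0,2);return [(np.array(cv2.minEnclosingCircle(k)[0])+[u-w,v-w],cv2.minEnclosingCircle(k)[1],cv2.contourArea(k)) for k in cs if cv2.contourArea(k)>8]
def tool(p):  # world delta vector to tool cm
    o=observe();return rot(o["eef_rot"]).T@(np.array(p)-o["position"])*100
E
python3 - <<'E'
from h import *
b=snapshot("side");s=snapshot("top")
for t in(40,60): print(t,[(c.round(1),round(r,1),a) for c,r,a in dark(b,(349,233),9,t)])
for f in(-.32,-.2,-.1,0,.1,.2,.32):
    q=.15*np.array([np.sin(f),0,np.cos(f)]);P=np.append(wo(*q[:2]),q[2]+.01)
    print(f,np.round(proj(s,P),1),np.round(proj(b,P),1))
i=s["img"].max(2)[198:228,300:334]
for r in i: print(' '.join('%3d'%v for v in r))
print(tool([*wo(0,.08),.26]))
E
```

```text
40 [(array([349.4, 232.4]), 4.6, 54.5)]
60 [(array([349.2, 232.3]), 4.8, 58.5)]
-0.32 [316.3 226.9] [339.4 236.9]
-0.2 [316.5 219.9] [344.7 234.4]
-0.1 [316.6 214. ] [349.3 232.7]
0 [316.7 208.2] [353.8 231.5]
0.1 [316.9 202.5] [358.3 230.8]
0.2 [317.  197.1] [362.6 230.5]
0.32 [317.1 190.9] [367.7 230.7]
160 165 160 159 160 161 161 159 157 157 157 159 159 155 158 156 156 158 154 156 155 156 155 156 159 155 154 153 152 154 163  93  76  80
157 159 157 159 159 161 159 159 160 157 154 155 156 158 156 157 156 155 155 154 155 153 154 153 154 154 156 155 156 155 157 163 166 170
164 162 156 163 160 160 159 158 158 161 156 156 156 157 155 155 155 154 155 155 156 155 152 154 151 154 154 151 154 154 153 153 155 156
159 159 158 159 159 158 162 158 159 157 158 157 157 160 159 161 159 160 157 158 157 157 153 160 162 156 155 159 155 159 156 156 156 156
161 141 103 107 110 112 110 106 151 159 155 156 153 162 136 137 136 134 132 128 157 156 152 171 204 166 154 159 159 157 158 154 155 151
164 137  60  41  47  48  44  37 116 156 158 155 157 136  54  34  48  47  43  83 155 162 152 152 166  72  32  41  
[... 2627 characters left out ...]
 53  50  62 153 159 155 154 166 110  56  54  54  57  43 157 162 155 153 163 140  66  51  58  56  50  49 129 102  79
169  87  41  49  55  48  49  60 152 157 153 151 166 110  54  51  52  52  36 155 161 154 155 159 138  64  47  52  54  49  43 124 164 111
166  94  61  64  67  68  71  70 151 161 152 152 165 111  61  62  61  60  49 150 162 154 154 160 138  64  49  52  55  55  46 117 157 170
166 172 177 178 179 175 176 171 163 184 161 157 164 136 131 137 139 138 135 156 159 155 175 181 172 111 105 108 107 109 102 125 153 161
166 161 165 165 164 163 165 163 163 161 159 159 162 166 163 165 164 167 162 161 161 156 158 156 160 165 167 168 166 165 165 162 162 161
[-54.93920669 -35.91764057  -0.6808358 ]
```

Both views agree on f≈-0.1, so the knob is about 15 mm forward of centre. The plan is to push it rearward to centre, then right, then forward.

```bash
cat >> h.py <<'E'
def go(x,y,z):  # slide (cm) & twist to reach gate-frame point aligned with the shaker
    o=observe();M=rot(o["eef_rot"]);a=np.degrees(np.arctan2(M[1,1],M[0,1])-np.arctan2(Y[1],Y[0]))
    print("at",sh(o["position"]).round(4),o["position"][2].round(4),"slide",tool([*wo(x,y),z]).round(2),"twist",a.round(2),"tilt",M[:,2].round(3),"F",np.round(o["wrist_force"],1),"gap",o["finger_gap"],"t",o["time"])
E
python3 -c "
from h import *
go(-.07,0,.25)"
```

```text
at [-0.4583  0.5498] 0.253 slide [-49.84 -45.25   0.33] twist -12.53 tilt [-0.    -0.001 -1.   ] F [ 0.6  0.5 -0.6] gap 0.08549070118122139 t 0.3
```

```bash
r='{"slide":[-49.8,-45.2,0.3],"twist":-12.5,"fingers":0}'
python3 -m handwheel '[{"slide":[-49.8,-45.2,0.3],"twist":-12.5,"fingers":0},{"slide":[-49.8,-45.2,0.3],"twist":-12.5,"fingers":0},{"slide":[-49.8,-45.2,0.3],"twist":-12.5,"fingers":0},{"slide":[-49.8,-45.2,0.3],"twist":-12.5,"fingers":0},{"slide":[-49.8,-45.2,0.3],"twist":-12.5,"fingers":0},{"slide":[-49.8,-45.2,0.3],"twist":-12.5,"fingers":0},{"slide":[-49.8,-45.2,0.3],"twist":-12.5,"fingers":0},{"slide":[-49.8,-45.2,0.3],"twist":-12.5,"fingers":0},{"slide":[-49.8,-45.2,0.3],"twist":-12.5,"fingers":0},{"slide":[-49.8,-45.2,0.3],"twist":-12.5,"fingers":0}]'; python3 -c "
from h import *
go(-.07,0,.25)"
```

```text
time: 1.3
position: [0.4235, 0.1657, 0.2514]
eef_rot: [0.039, 3.141, 0.0]
wrist_force: [1.4, 1.0, -0.2]
finger_gap: -0.0
finger_force: 0.0
at [-0.1692  0.1402] 0.2514 slide [ -9.92 -14.01   0.14] twist -0.04 tilt [ 0.001  0.    -1.   ] F [ 1.4  1.  -0.2] gap -1.7260586516507673e-06 t 1.3
```

```bash
python3 -m handwheel '[{"slide":[-9.9,-14,0],"twist":0,"fingers":0},{"slide":[-9.9,-14,0],"twist":0,"fingers":0},{"slide":[-9.9,-14,0],"twist":0,"fingers":0},{"slide":[-9.9,-14,0],"twist":0,"fingers":0},{"slide":[-9.9,-14,0],"twist":0,"fingers":0},{"slide":[-9.9,-14,0],"twist":0,"fingers":0},{"slide":[-9.9,-14,0],"twist":0,"fingers":0}]'; python3 -c "
from h import *
go(-.07,0,.155)"
```

```text
time: 2.0
position: [0.5171, 0.0262, 0.2509]
eef_rot: [-0.037, -3.14, -0.001]
wrist_force: [0.4, -0.2, 0.7]
finger_gap: 0.0001
finger_force: 0.0
at [-0.0722  0.0029] 0.2509 slide [-0.23 -0.3   9.59] twist 0.01 tilt [-0.001  0.    -1.   ] F [ 0.4 -0.2  0.7] gap 0.0001201983686047889 t 2.0
```

```bash
python3 -m handwheel '[{"slide":[0,-0.3,5],"twist":0,"fingers":0},{"slide":[0,-0.3,9.6],"twist":0,"fingers":0},{"slide":[0,-0.3,9.6],"twist":0,"fingers":0},{"slide":[0,-0.3,9.6],"twist":0,"fingers":0},{"slide":[0,-0.3,9.6],"twist":0,"fingers":0},{"slide":[0,-0.3,9.6],"twist":0,"fingers":0}]'; python3 - <<'E'
from h import *
go(-.042,0,.155)
b=snapshot("side");c=b["img"][170:270,280:410,::-1]
s=snapshot("top");d=s["img"][165:265,230:360,::-1]
cv2.imwrite("pics/d1.png",np.hstack([cv2.resize(c,(400,308),interpolation=3),cv2.resize(d,(400,308),interpolation=3)]))
E
```

```text
time: 2.6
position: [0.5198, 0.0223, 0.1575]
eef_rot: [0.038, 3.137, -0.001]
wrist_force: [0.9, 0.5, -0.3]
finger_gap: -0.0002
finger_force: 0.0
at [-0.0694 -0.0008] 0.1575 slide [-2.74  0.08  0.26] twist -0.01 tilt [ 0.004 -0.    -1.   ] F [ 0.9  0.5 -0.3] gap -0.00018828144955739863 t 2.6
```

View pics/d1.png

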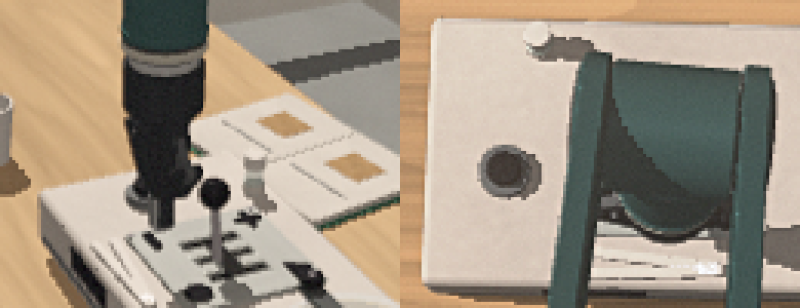

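The side view shows the closed fingers just in front of the knob, with the tips below its centre. I'll push rearward slowly.

```bash
python3 -m handwheel '[{"slide":[-1,0.1,0],"twist":0,"fingers":0},{"slide":[-2,0.1,0],"twist":0,"fingers":0},{"slide":[-2.5,0.1,0],"twist":0,"fingers":0},{"slide":[-2.8,0.1,0],"twist":0,"fingers":0},{"slide":[-3.1,0.1,0],"twist":0,"fingers":0},{"slide":[-3.4,0.1,0],"twist":0,"fingers":0},{"slide":[-3.7,0.1,0],"twist":0,"fingers":0},{"slide":[-3.9,0.1,0],"twist":0,"fingers":0},{"slide":[-3.9,0.1,0],"twist":0,"fingers":0}]'; cat >> h.py <<'E'
def fa():  # side-view knob: fore-aft / side candidates
    b=snapshot("side");return b
E
python3 - <<'E'
from h import *
go(-.027,0,.155)
b=snapshot("side");c=b["img"][170:270,280:410,::-1]
print([(c.round(1),round(r,1),a) for c,r,a in dark(b,(354,232),9,45)])
cv2.imwrite("pics/d2.png",cv2.resize(c,(650,500),interpolation=3))
E
```

```text
time: 3.6
position: [0.5571, 0.0222, 0.155]
eef_rot: [-0.039, -3.141, 0.0]
wrist_force: [-1.1, 0.3, 0.5]
finger_gap: -0.0004
finger_force: 0.6
at [-0.0321 -0.0001] 0.155 slide [-0.51  0.01  0.  ] twist -0.04 tilt [-0. -0. -1.] F [-1.1  0.3  0.5] gap -0.00041980276806577986 t 3.6
[(array([351. , 231.5]), 10.4, 114.0)]
```

View pics/d2.png

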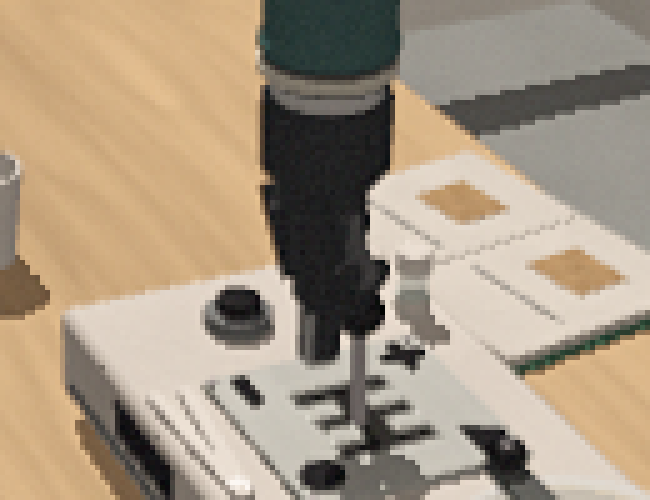

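Knob at about (352.4,232), f≈-0.03, which matches the finger geometry. Another 5 mm to go, then back off and lift.

```bash
python3 -m handwheel '[{"slide":[-0.2,0,0],"twist":0,"fingers":0},{"slide":[-0.4,0,0],"twist":0,"fingers":0},{"slide":[-0.5,0,0],"twist":0,"fingers":0},{"slide":[-0.5,0,0],"twist":0,"fingers":0}]'; python3 - <<'E'
from h import *
go(-.027,0,.155)
E
python3 -m handwheel '[{"slide":[2,0,0],"twist":0,"fingers":0},{"slide":[2,0,0],"twist":0,"fingers":0},{"slide":[2,3.5,0],"twist":0,"fingers":0},{"slide":[2,7,0],"twist":0,"fingers":0},{"slide":[-1,7,0],"twist":0,"fingers":0},{"slide":[-2.7,7,0],"twist":0,"fingers":0},{"slide":[-2.7,7,0],"twist":0,"fingers":0},{"slide":[-2.7,7,0],"twist":0,"fingers":0}]'
python3 - <<'E'
from h import *
go(0,.033,.155)
b=snapshot("side")
print([(c.round(1),round(r,1),a) for c,r,a in dark(b,(354,232),9,45)])
E
```

```text
time: 4.05
position: [0.5624, 0.022, 0.1551]
eef_rot: [0.039, 3.141, -0.0]
wrist_force: [-1.3, 0.4, 1.0]
finger_gap: 0.0001
finger_force: 0.6
at [-0.0268 -0.0001] 0.1551 slide [0.02 0.01 0.01] twist -0.04 tilt [ 0. -0. -1.] F [-1.3  0.4  1. ] gap 0.00014609086331517809 t 4.05
time: 4.85
position: [0.5911, 0.0913, 0.1549]
eef_rot: [-0.039, -3.141, 0.0]
wrist_force: [-0.2, 0.1, 0.8]
finger_gap: 0.0001
finger_force: 0.0
at [0.0002 0.0698] 0.1549 slide [ 0.02 -3.68 -0.01] twist -0.05 tilt [-0. -0. -1.] F [-0.2  0.1  0.8] gap 6.852910839701526e-05 t 4.85
[(array([353.1, 231.5]), 4.6, 55.0)]
```

Knob at (353.1,231.5), so it is within about 0.02 rad of centre. Pushing right now.

```bash
python3 -m handwheel '[{"slide":[0,-2,0],"twist":0,"fingers":0},{"slide":[0,-3.5,0],"twist":0,"fingers":0},{"slide":[0,-4,0],"twist":0,"fingers":0},{"slide":[0,-4.5,0],"twist":0,"fingers":0},{"slide":[0,-5,0],"twist":0,"fingers":0},{"slide":[0,-5.5,0],"twist":0,"fingers":0},{"slide":[0,-6,0],"twist":0,"fingers":0},{"slide":[0,-6.5,0],"twist":0,"fingers":0},{"slide":[0,-7,0],"twist":0,"fingers":0},{"slide":[0,-7,0],"twist":0,"fingers":0}]'; python3 - <<'E'
from h import *
go(0,-.027,.155)
b=snapshot("side");c=b["img"][170:270,280:410,::-1]
cv2.imwrite("pics/d3.png",cv2.resize(c,(650,500),interpolation=3))
E
```

```text
time: 5.9
position: [0.589, 0.0207, 0.1548]
eef_rot: [-0.04, -3.141, 0.001]
wrist_force: [-1.3, 0.9, -0.8]
finger_gap: -0.0
finger_force: 0.6
at [-0.0002 -0.0008] 0.1548 slide [-0.02 -2.62 -0.02] twist -0.07 tilt [-0. -0. -1.] F [-1.3  0.9 -0.8] gap -1.6594901903914112e-05 t 5.9
```

View pics/d3.png

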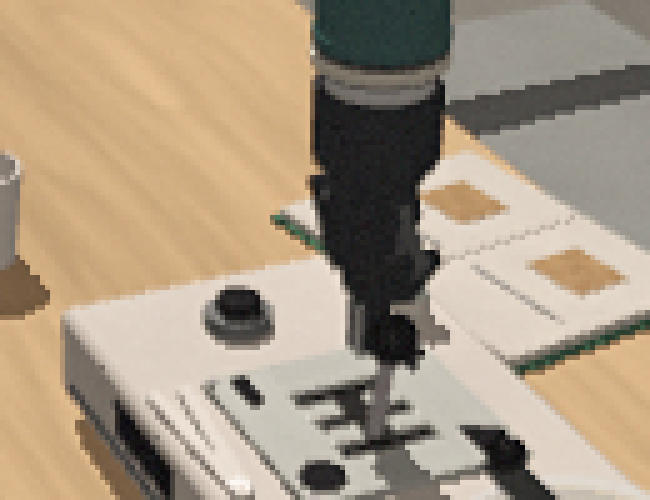

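The lever is following to the right with the stem near the right slot. I'll continue in small increments to the stop.

```bash
python3 -m handwheel '[{"slide":[0,-0.5,0],"twist":0,"fingers":0},{"slide":[0,-1,0],"twist":0,"fingers":0},{"slide":[0,-1.4,0],"twist":0,"fingers":0},{"slide":[0,-1.8,0],"twist":0,"fingers":0},{"slide":[0,-2.1,0],"twist":0,"fingers":0},{"slide":[0,-2.3,0],"twist":0,"fingers":0},{"slide":[0,-2.3,0],"twist":0,"fingers":0}]'; python3 - <<'E'
from h import *
go(0,-.029,.155)
E
python3 -m handwheel '[{"slide":[0,-0.15,0],"twist":0,"fingers":0},{"slide":[0,-0.3,0],"twist":0,"fingers":0},{"slide":[0,-0.3,0],"twist":0,"fingers":0}]'; python3 - <<'E'
from h import *
go(0,-.029,.155)
b=snapshot("side");c=b["img"][170:270,280:410,::-1]
for s_ in(-.3,-.35,-.4):
    P=.15*np.array([0,np.sin(s_),np.cos(s_)]);print(s_,(np.array(proj(b,[*wo(*P[:2]),P[2]+.01]))-[280,170])*5)
cv2.imwrite("pics/d4.png",cv2.resize(c,(650,500),interpolation=3))
E
```

```text
time: 6.65
position: [0.5885, -0.002, 0.1551]
eef_rot: [-0.039, -3.141, 0.0]
wrist_force: [-0.8, 2.0, -0.6]
finger_gap: -0.0001
finger_force: 0.8
at [-0.0002 -0.0235] 0.1551 slide [-0.02 -0.55  0.01] twist -0.05 tilt [-0. -0. -1.] F [-0.8  2.  -0.6] gap -9.733650954916876e-05 t 6.65
time: 6.95
position: [0.5884, -0.0047, 0.1551]
eef_rot: [-0.039, -3.141, 0.0]
wrist_force: [-0.4, 2.4, -1.1]
finger_gap: -0.0001
finger_force: 1.0
at [-0.0002 -0.0262] 0.1551 slide [-0.02 -0.28  0.01] twist -0.04 tilt [-0. -0. -1.] F [-0.4  2.4 -1.1] gap -0.00010896353894542585 t 6.95
-0.3 [403.42877618 352.45837083]
-0.35 [408.97736226 361.78370903]
-0.4 [414.42522853 371.5871133 ]
```

View pics/d4.png

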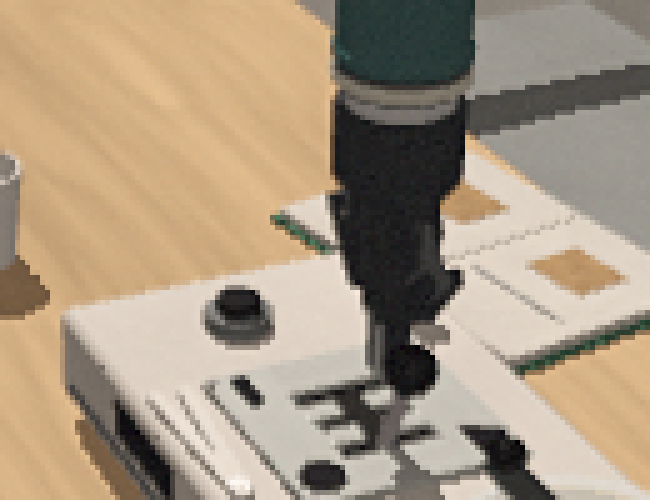

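Knob at crop (411,370), close to the s=-0.40 prediction of (414,372). A last few mm until the force rises, then back off.

```bash
for i in 1; do python3 -m handwheel '[{"slide":[0,-0.1,0],"twist":0,"fingers":0},{"slide":[0,-0.2,0],"twist":0,"fingers":0},{"slide":[0,-0.2,0],"twist":0,"fingers":0}]'; done | grep -E "wrist|position"; python3 -m handwheel '[{"slide":[0,-0.1,0],"twist":0,"fingers":0},{"slide":[0,-0.1,0],"twist":0,"fingers":0}]' | grep -E "wrist|position"
```

```text
position: [0.5883, -0.0066, 0.1551]
wrist_force: [-0.0, 2.7, -2.3]
position: [0.5883, -0.0073, 0.155]
wrist_force: [0.3, 4.4, -2.5]
```

```bash
python3 -m handwheel '[{"slide":[0,2,0],"twist":0,"fingers":0},{"slide":[0,2,0],"twist":0,"fingers":0},{"slide":[-3,2,0],"twist":0,"fingers":0},{"slide":[-5,2,0],"twist":0,"fingers":0},{"slide":[-5,2,0],"twist":0,"fingers":0},{"slide":[-5,-1,0],"twist":0,"fingers":0},{"slide":[-5,-2.8,0],"twist":0,"fingers":0},{"slide":[-5,-2.8,0],"twist":0,"fingers":0},{"slide":[-5,-2.8,0],"twist":0,"fingers":0}]'; python3 - <<'E'
from h import *
go(.025,-.057,.155)
b=snapshot("side")
print([(c.round(1),round(r,1),a) for c,r,a in dark(b,(362,244),9,45)])
for f in(-.32,-.05,0,.05):
    P=.15*np.array([np.cos(.4)*np.sin(f),-np.sin(.4),np.cos(.4)*np.cos(f)]);print(f,P[0],proj(b,[*wo(*P[:2]),P[2]+.01]))
E
```

```text
time: 8.4
position: [0.637, -0.0375, 0.1551]
eef_rot: [-0.041, -3.141, -0.0]
wrist_force: [-0.0, -0.1, -0.4]
finger_gap: -0.0001
finger_force: 0.0
at [ 0.0492 -0.0578] 0.1551 slide [2.42 0.08 0.01] twist -0.14 tilt [-0.001  0.    -1.   ] F [-0.  -0.1 -0.4] gap -0.00010884270182126153 t 8.4
[(array([361.6, 243.4]), 5.7, 61.0)]
-0.32 -0.04346024835017254 (np.float64(349.29538626927757), np.float64(249.51125111624125))
-0.05 -0.006905079499183415 (np.float64(360.75786517130547), np.float64(244.8561415681434))
0 0.0 (np.float64(362.8850457068181), np.float64(244.31742265934056))
0.05 0.006905079499183415 (np.float64(364.99837282456076), np.float64(243.883211397317))
```

```bash
python3 -m handwheel '[{"slide":[1.5,0,0.3],"twist":0,"fingers":0},{"slide":[2.2,0,0.3],"twist":0,"fingers":0},{"slide":[2.7,0,0.3],"twist":0,"fingers":0},{"slide":[3.2,0,0.3],"twist":0,"fingers":0},{"slide":[3.7,0,0.3],"twist":0,"fingers":0},{"slide":[4.2,0,0.3],"twist":0,"fingers":0},{"slide":[4.7,0,0.3],"twist":0,"fingers":0},{"slide":[5.1,0,0.3],"twist":0,"fingers":0},{"slide":[5.5,0,0.3],"twist":0,"fingers":0},{"slide":[5.5,0,0.3],"twist":0,"fingers":0}]'; python3 - <<'E'
from h import *
go(-.0165,-.058,.152)
E
python3 -m handwheel '[{"slide":[0.3,0,0],"twist":0,"fingers":0},{"slide":[0.6,0,0],"twist":0,"fingers":0},{"slide":[0.8,0,0],"twist":0,"fingers":0},{"slide":[0.8,0,0],"twist":0,"fingers":0}]'; python3 - <<'E'
from h import *
go(-.0165,-.058,.152)
b=snapshot("side");c=b["img"][170:270,280:410,::-1]
cv2.imwrite("pics/d5.png",cv2.resize(c,(650,500),interpolation=3))
E
```

```text
time: 9.45
position: [0.5818, -0.0355, 0.152]
eef_rot: [-0.039, -3.14, 0.0]
wrist_force: [1.5, -0.4, 0.1]
finger_gap: 0.0001
finger_force: 0.2
at [-0.0061 -0.0572] 0.152 slide [ 1.04 -0.08  0.  ] twist -0.04 tilt [-0.001 -0.    -1.   ] F [ 1.5 -0.4  0.1] gap 0.00010538348625570349 t 9.45
time: 9.85
position: [0.5742, -0.0354, 0.152]
eef_rot: [-0.039, -3.141, 0.0]
wrist_force: [1.9, -0.0, -0.8]
finger_gap: 0.0
finger_force: 0.7
at [-0.0136 -0.0572] 0.152 slide [ 0.29 -0.08  0.  ] twist -0.03 tilt [-0. -0. -1.] F [ 1.9 -0.  -0.8] gap 2.2336651483899635e-05 t 9.85
```

View pics/d5.png

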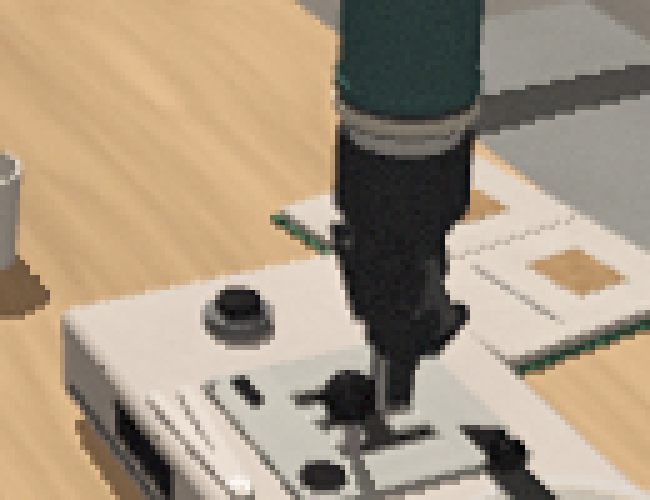

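Knob at (350,249.4), against a home prediction of (349.3,249.5). A few more mm to reach the stop.

```bash
python3 -m handwheel '[{"slide":[0.15,0,0],"twist":0,"fingers":0},{"slide":[0.3,0,0],"twist":0,"fingers":0},{"slide":[0.3,0,0],"twist":0,"fingers":0}]' | grep -E "wrist|position"; python3 -m handwheel '[{"slide":[0.1,0,0],"twist":0,"fingers":0},{"slide":[0.1,0,0],"twist":0,"fingers":0}]' | grep -E "wrist|position"
```

```text
position: [0.5722, -0.0352, 0.1522]
wrist_force: [4.8, 0.7, -2.7]
position: [0.5719, -0.0351, 0.1523]
wrist_force: [5.7, 1.4, -4.7]
```

```bash
python3 -m handwheel '[{"slide":[0.1,0,0],"twist":0,"fingers":0},{"slide":[0.2,0,0],"twist":0,"fingers":0},{"slide":[0.2,0,0],"twist":0,"fingers":0},{"slide":[0.2,0,0],"twist":0,"fingers":0}]' | grep -E "wrist|position"
python3 -m handwheel '[{"slide":[-2.5,0,0],"twist":0,"fingers":0},{"slide":[-2.5,0,0],"twist":0,"fingers":0},{"slide":[-2.5,0,-5],"twist":0,"fingers":0},{"slide":[-2.5,0,-6],"twist":0,"fingers":0},{"slide":[-2.5,0,-6],"twist":0,"fingers":0}]'; python3 - <<'E'
from h import *
b=snapshot("side")
print([(c.round(1),round(r,1),a) for c,r,a in dark(b,(349,249),9,45)])
go(-.02,.14,.16)
E
```

```text
position: [0.5715, -0.0351, 0.1526]
wrist_force: [10.1, 1.0, -7.3]
time: 11.3
position: [0.5942, -0.0359, 0.2142]
eef_rot: [0.038, 3.138, -0.001]
wrist_force: [0.0, -0.2, -0.9]
finger_gap: -0.0001
finger_force: 0.0
[(array([348.9, 249.4]), 6.9, 68.0)]
at [ 0.0053 -0.0571] 0.2125 slide [ 2.54 19.71  5.25] twist -0.03 tilt [ 0. -0. -1.] F [-0.2  0.3  0.4] gap 0.00018582168077289164 t 11.35
```

The lever is home: knob at (348.9,249.4), and the force rose against the stop. On to the button.

```bash
python3 -m handwheel '[{"slide":[2.5,5,0],"twist":0,"fingers":0},{"slide":[2.5,10,0],"twist":0,"fingers":0},{"slide":[2.5,15,0],"twist":0,"fingers":0},{"slide":[2.5,19.7,0],"twist":0,"fingers":0},{"slide":[2.5,19.7,0],"twist":0,"fingers":0},{"slide":[2.5,19.7,4],"twist":0,"fingers":0},{"slide":[2.5,19.7,7.5],"twist":0,"fingers":0},{"slide":[2.5,19.7,7.5],"twist":0,"fingers":0},{"slide":[2.5,19.7,7.5],"twist":0,"fingers":0}]'; python3 - <<'E'
from h import *
go(-.02,.14,.1165)
b=snapshot("side");c=b["img"][170:270,280:410,::-1]
cv2.imwrite("pics/d6.png",cv2.resize(c,(650,500),interpolation=3))
E
```

```text
time: 12.25
position: [0.5721, 0.161, 0.136]
eef_rot: [-0.039, -3.137, 0.002]
wrist_force: [0.4, 0.7, 0.6]
finger_gap: 0.0
finger_force: 0.0
at [-0.0205  0.139 ] 0.136 slide [-0.05  0.1   1.95] twist -0.06 tilt [-0.004 -0.001 -1.   ] F [0.4 0.7 0.6] gap 1.4451747757871941e-05 t 12.25
```

View pics/d6.png

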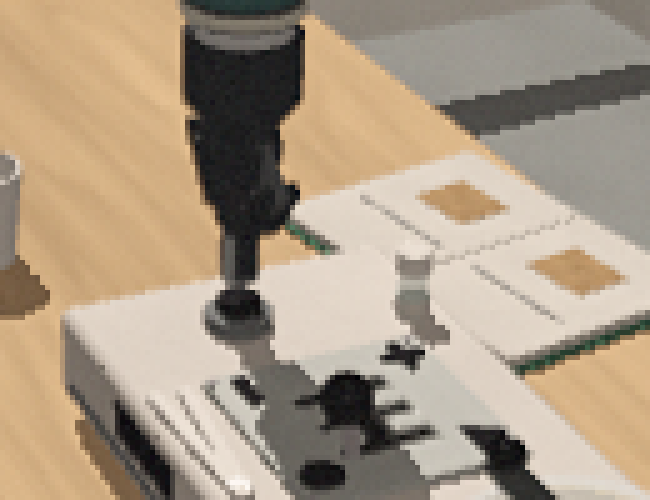

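The fingertips stand over the cap at crop (238,290), and the lever knob is still home at (347,397). I'll press step by step while watching the force.

```bash
python3 -m handwheel '[{"slide":[0,0,0.8],"twist":0,"fingers":0},{"slide":[0,0,1.2],"twist":0,"fingers":0},{"slide":[0,0,1.5],"twist":0,"fingers":0},{"slide":[0,0,1.7],"twist":0,"fingers":0},{"slide":[0,0,1.8],"twist":0,"fingers":0},{"slide":[0,0,1.8],"twist":0,"fingers":0}]' | grep -E "wrist|position"; python3 -m handwheel '[{"slide":[0,0,0.1],"twist":0,"fingers":0},{"slide":[0,0,0.2],"twist":0,"fingers":0},{"slide":[0,0,0.2],"twist":0,"fingers":0}]' | grep -E "wrist|position"
```

```text
position: [0.574, 0.1617, 0.1195]
wrist_force: [-0.0, -0.9, 3.7]
position: [0.574, 0.1617, 0.118]
wrist_force: [-1.2, -1.9, 8.6]
```

```bash
python3 -m handwheel '[{"slide":[0,0,0.1],"twist":0,"fingers":0},{"slide":[0,0,0.15],"twist":0,"fingers":0},{"slide":[0,0,0.15],"twist":0,"fingers":0}]' | grep -E "wrist|position"; python3 -m handwheel '[{"slide":[0,0,-2],"twist":0,"fingers":0},{"slide":[0,0,-6],"twist":0,"fingers":0},{"slide":[0,0,-10],"twist":0,"fingers":0},{"slide":[0,0,-10],"twist":0,"fingers":0},{"slide":[0,0,-10],"twist":0,"fingers":0}]'; python3 - <<'E'
from h import *
b=snapshot("side")
print([(c.round(1),round(r,1),a) for c,r,a in dark(b,(349,249),9,45)])
print([(c.round(1),round(r,1),a) for c,r,a in dark(b,(327,231),9,45)])
E
```

```text
position: [0.574, 0.1617, 0.1178]
wrist_force: [-5.2, -2.9, 20.8]
time: 14.0
position: [0.5737, 0.1622, 0.2162]
eef_rot: [0.038, 3.14, 0.001]
wrist_force: [-0.9, -1.2, 0.1]
finger_gap: -0.0
finger_force: 0.0
[(array([347.5, 248. ]), 7.8, 75.5)]
[(array([327.5, 230.5]), 3.8, 32.0)]
```

```bash
python3 - <<'E'
from h import *
b=snapshot("side");c=b["img"][170:270,280:410,::-1]
cv2.imwrite("pics/d7.png",cv2.resize(c,(650,500),interpolation=3))
E
```

```text
(no output)
```

View pics/d7.png

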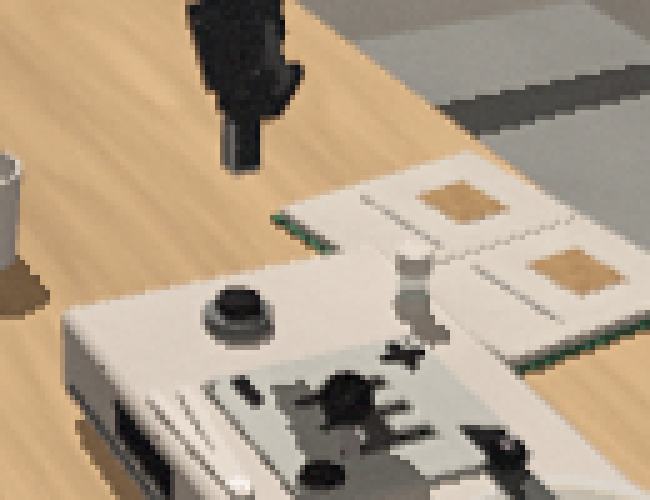

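The knob is still home at crop (347,397), the button is up at (238,302), and the arm is clear. Handing in.

```bash
python3 -c "
from h import *
print(job_done())"
```

```text
the job is handed in; nothing more can be done
None
```

The lever is fully home in the disc-badge slot (front right), the start button was then pressed fully down and came back up, the arm is clear of everything, and the job is handed in; no verdict was returned.

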